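# Offer the slot punch up to its die

## Task

Slide the die carriage away from the robot until it is fully home against the far stop of its bed; then take the rectangular punch (not the round one) out of its wooden stand, lift it clear above the rims of the tubs and carry it over them to the die. Hold it upright, tip down, over the die's rectangular hole, centred, long side along the hole's long side, with a gap of about 8 mm between its tip and the die's top so that I can slip the sheet metal in between; it must not touch the die or the slide. Leave the tubs and the round punch where they stand, and finish while still holding the punch motionless there: do not lower it or let go.

Things in the scene. Friction and masses are not known exactly. Their poses are not given: they have to be found in the camera images.
- slide_bed: Fixed grey slide bed on the bench, 262 x 80 mm, with two guide rods and a dark steel block (stop) across each end, tops 30 mm above the bench. Origin: centre of its underside; its x axis runs along the slide, toward the far stop, away from the robot (turned by up to about 26 degrees); z up. The bed is placed anew each time.
- carriage (a joint): Position of the carriage on the bed, in m: 0 at the near stop, 0.110 fully home against the far stop; it grows along the bed's x axis. The carriage is an aluminium plate 120 x 76 mm, its top 25.5 mm above the bench, carrying an upright handle at its near end and the steel die at its far end. It needs about 3 N to slide and stays where it is left.
- handle_top (a point): Middle of the top of the carriage's handle, 77.5 mm above the bench: an upright dark steel bar, 12 mm thick along the slide (x) and 26 mm wide across it (y), free for 46 mm below its top. Axes as the bed's. The die's near face is 38 mm beyond the handle's far face, and the die's top is 45.5 mm above the bench.
- die_slot (a point): Centre of the mouth of the die's rectangular hole (20 mm along this point's x, 28 mm along y), level with the die's flat top, 45.5 mm above the bench. The die is a steel plate, 52 (x) x 84 mm (y), 20 mm thick, fixed on the carriage, and moves with it; it also has a round hole, 17 mm, whose centre is 41 mm toward -y of this one. Axes as the bed's, z up.
- slot_punch: Rectangular steel punch, 85 mm long, about 0.17 kg, upright and loose in its stand. Origin: centre of the underside of its tip (lower end); z up to its head. Shank 14 (x) x 22 mm (y) from 23 to 79 mm above the tip; tip 12 x 20 mm. In the stand the tip is 8 mm above the bench, the head 93 mm; 59 mm stick out. Stand hole: 26 mm deep, 1.5 to 3 mm play a side.
- stand_slot: Fixed wooden stand of the rectangular punch, 50 x 58 x 34 mm high. Origin: centre of its underside.
- stand_round: Fixed wooden stand of the round punch, 50 x 58 x 34 mm high; the two stands may change places. Origin: centre of its underside.
- round_punch: Bystander: round steel punch 14 mm across and 85 mm long, upright in its own stand, head 93 mm above the bench. Origin: centre of its lower end.
- tub_tall: Bystander: white plastic tub, 88 mm across, 95 mm high, open. Origin: centre of its underside. The three tubs stand in a row, in any order, between the stands (right) and the slide bed (left).
- tub_grey: Bystander: dark grey plastic tub, 94 mm across, 70 mm high. Origin: centre of its underside.
- tub_wide: Bystander: white plastic tub, 102 mm across, 88 mm high, open. Origin: centre of its underside.

How it is judged:
By the outcome, as a careful person would: the job done as asked, in the order asked, and still so for the second after the job is handed in, while the arm keeps its last pose, push and grip.
It also fails if it takes over 54 s, if anything falls off the work surface, if the arm or the gripper's body presses on something with over 40 N, if the wrist force passes 120 N, or if a joint passes its speed limit or range.

## Robot

A 6-joint arm with a two-finger parallel gripper is mounted at the origin on a cart in front of the work surface, level with it; the furniture and walls round the work are solid. World frame = base frame: x ahead of the robot, y to its left, z up, the work surface at z = 0. Lengths are in m, angles in rad, forces in N, time in s.
With the tool pointing down it reaches from about 0.425 to 0.925 m from the base axis. Payload 12.5 kg.
Tool frame: the origin (TCP) lies at the centre of the arm's flange, where the gripper is bolted on; the fingertips stand 173 mm ahead of it and the grasp point (between the pads) lies 155 mm ahead of it (robot.nose_length is the distance from the TCP to the fingertips, in m); x points along the fingers, z is the direction in which the jaws open and shut, and the axes are right-handed (so a half turn about x gives the same grasp; the last joint's range is limited). The gripper opens to 85 mm and grips with 20 to 120 N. Pads are 22 mm wide; open, the fingers measure 114 mm over their backs; the gripper's body (76 mm by 85 mm) begins 54 mm behind the grasp point. The pads swing forward as they close: fully open they stand 13 mm farther back than shut.
Start: joints at [-0.106, 0.491, 1.559, -0, 1.092, -0.106], TCP at [0.625, 0, 0.405] pointing down, gripper open.
Joint ranges: [-3.1, 3.1], [-0.84, 2.19], [0.05, 2.79], [-1.13, 4.28], [0.06, 2.93], [-2.69, 2.69]. Speed limits (rad/s): [2.22, 2.22, 2.79, 3.14, 3.14, 3.14].

## Interface

Orientations are given as a unit quaternion [w, x, y, z].
In Python, from workcell import robot, cams gives the robot as it stands.
- The arm moves only by the shell command python3 -m jog 'ROWS' [FORCE]. ROWS is JSON, one flat list of numbers, 7 for each row, row after row: the shift along the world's x, y, z each as a share of 0.12 m, from -1 to 1, then the turn, a rotation vector about the world's x, y, z each as a share of pi/4 rad, from -1 to 1, then the closure, from 0 (fully open) to 1 (shut). A call has 1 to 5 rows; each row is the pose to reach, as a shift and turn from the pose measured when the call began; what a row does not reach only later rows make up. A row lasts 1/8 s, in which the tool goes at most 62.5 mm and 10.7 degrees, less where a joint would pass 70% of its speed; a pose out of reach is approached as far as the arm can. A call with a number of a shift or a turn outside -1 to 1 is refused whole. A call with a gripper value outside its range is refused whole. The fingers move at their own pace and stop on an object; FORCE is the grip in N (left out, the last holds). Time passes only in rows, so rows that repeat a pose let the fingers close. It gives the time, the measured TCP pose, the force and the opening at its end, in the units of the state.
- robot.state(): the state, without advancing time (a new reading comes with each control period).
- cams.read_camera(name): name is "scene" or "side" or "wrist"; returns a dict with "img" (480x640x3 uint8, red, green, blue), "depth" (480x640 float32, m along the optical axis (not along the pixel's ray), 0 where there is no reading), "vertical_fov" (degrees; the focal length in pixels is half the picture's height over the tangent of half this angle, whatever the lens; pixels are square), "cx", "cy" (the principal point, pixels), "D" ([k1, k2, p1, p2, k3] as OpenCV has them; the pictures are not rectified), "position" and "attitude" of the camera in the world; the wrist camera has in their place "tool_from_camera" (4x4, takes a point from camera to tool coordinates, whose origin is the TCP and whose axes are the tool frame's). Camera axes: x right, y up, looking along -z (the intrinsics and any distortion apply to the point x, -y, -z); pixel columns grow to the right and rows downward; lengths in m; the calibration is good to about 2 mm. A picture is of the moment at which its call begins: read the wrist's pose just before it.
- robot.hand_in(): hands the job in, once; it reports no verdict.
The state is a dict: "time_s": time; "joint_positions": joint angles; "joint_velocities": joint speeds; "tau": joint torques, N m; "tool_pos": TCP position; "ee_rot": TCP orientation; "contact_force": force on the tool from outside, world axes, zero at the start; "torque": the same for the moment, N m; "opening": opening from 0.0 (shut) to 1.0 (fully open).
Only numpy, scipy, OpenCV 4.12 (cv2) and the standard library are available. Lean on these libraries where they do the work, as an engineer would, in place of code of your own. Each camera call takes 0.05 s, during which the arm holds its last target. There are 200 camera calls.

## Working session

There is one attempt and no reset: what is moved stays moved. The work goes in short steps, Python scripts to look and compute and a shell command to move; the robot and the scene stay as the last step left them, time stands still between calls to the robot, and variables do not carry over. Pictures are saved under pics/ and viewed, about 8 in all and at most 12, crops included, and the job is handed in when it is done.

```bash
ls; mkdir -p pics; cat > h.py <<'E'
import numpy as np, cv2
from workcell import robot, cams
from scipy.spatial.transform import Rotation as R
def quat(q): return R.from_quat([q[1],q[2],q[3],q[0]])
def cam(name):
    s=robot.state(); c=cams.read_camera(name)
    f=240/np.tan(np.radians(c["vertical_fov"])/2)
    c["K"]=np.array([[f,0,c["cx"]],[0,f,c["cy"]],[0,0,1]]); c["D"]=np.array(c["D"],float)
    if "tool_from_camera" in c:
        T=np.array(c["tool_from_camera"]); Rt=quat(s["ee_rot"]).as_matrix()
        c["R"]=Rt@T[:3,:3]; c["p"]=Rt@T[:3,3]+np.array(s["tool_pos"])
    else:
        a=np.array(c["attitude"]); c["R"]=a if a.shape==(3,3) else quat(a).as_matrix(); c["p"]=np.array(c["position"])
    return c
def rays(c,uv):
    n=cv2.undistortPoints(np.array(uv,float).reshape(-1,1,2),c["K"],c["D"]).reshape(-1,2)
    return np.c_[n[:,0],-n[:,1],-np.ones(len(n))]@c["R"].T
def onz(c,uv,z):
    d=rays(c,uv); return c["p"]+d*((z-c["p"][2])/d[:,2])[:,None]
def cloud(c):
    v,u=np.mgrid[0:480,0:640]; uv=np.c_[u.ravel(),v.ravel()]
    P=c["p"]+rays(c,uv)*c["depth"].ravel()[:,None]
    P[c["depth"].ravel()==0]=np.nan
    return P.reshape(480,640,3)
def save(c,n): cv2.imwrite("pics/"+n,c["img"][:,:,::-1])
E
python3 - <<'E'
from h import *
print({k:v for k,v in robot.state().items()})
for n in("scene","side","wrist"):
    c=cam(n); save(c,n+"0.png"); print(n,c["p"],c["R"].round(2).tolist(),c["vertical_fov"],c["D"],(c["depth"]>0).mean())
a=[cv2.imread("pics/%s0.png"%n) for n in("scene","side")]
E
```

```text
pics
{'time_s': 0.0, 'joint_positions': array([-1.05581542e-01,  4.91548585e-01,  1.55945307e+00,  1.05452519e-05,
        1.09169731e+00, -1.05605712e-01]), 'joint_velocities': array([ 1.65028057e-04, -6.00344230e-04,  1.44060041e-03, -1.04764191e-03,
        7.05626049e-05,  8.81256298e-04]), 'tau': array([-2.53899279e-04, -6.18447447e+01, -2.61596632e+01, -1.41405640e-04,
        4.01603000e-03, -9.44706159e-06]), 'tool_pos': array([6.24963874e-01, 3.88576700e-05, 4.04133206e-01]), 'ee_rot': array([7.06718061e-01, 3.76892906e-05, 7.07495285e-01, 5.13392459e-05]), 'contact_force': array([ 1.55329159, -0.1140647 ,  0.36206215]), 'torque': array([-0.07440616,  0.01496147,  0.05879653]), 'opening': 0.9999115500777245}
scene [ 0.7852988  -1.04477385  0.8097189 ] [[0.97, -0.14, 0.18], [0.23, 0.55, -0.8], [0.01, 0.82, 0.57]] 42.21971959505971 [-0.19344666  0.          0.          0.          0.        ] 0.9958984375
side [ 0.08516657 -0.72220605  0.5948508 ] [[0.86, 0.27, -0.44], [-0.51, 0.45, -0.73], [-0.01, 0.85, 0.52]] 48.73821608160378 [0.00589076 0.         0.         0.         0.        ] 0.996103515625
wrist [0.62474678 0.06652347 0.3732302 ] [[1.0, 0.0, 0.0], [-0.0, 0.96, 0.26], [-0.0, -0.26, 0.96]] 63.23326980910275 [0.01371578 0.         0.         0.         0.        ] 0.9958365885416667
```

View pics/scene0.png

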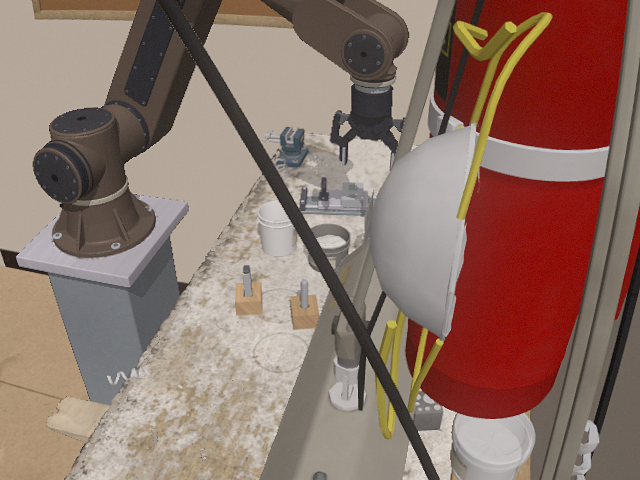

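View pics/side0.png

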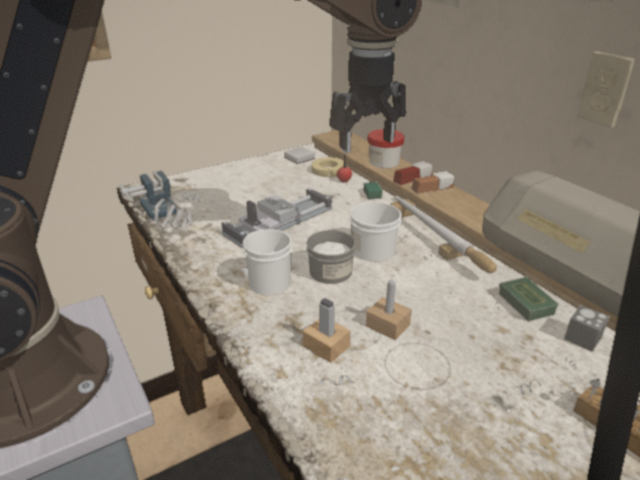

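The side view shows the slide bed (handle about (251,208)), the tubs, the rectangular punch at (327,315) in the nearer stand and the round one at (390,295). The scene camera is half blocked. I'll locate these from depth and look at the wrist view.

```bash
python3 - <<'E'
from h import *
cs={n:cam(n) for n in("side","wrist")}
c=cs["side"]; P=cloud(c)
def pt(u,v,r=1): return np.nanmedian(P[v-r:v+r+1,u-r:u+r+1].reshape(-1,3),0).round(3)
for n,u,v in [("handle",251,204),("die",275,208),("rect head",327,302),("round head",391,284),("standS",316,340),("far stop",318,194),("near stop",236,232),("vise",155,180)]: print(n,pt(u,v))
# stands: wood mask at z~34mm
h=cv2.cvtColor(c["img"],cv2.COLOR_RGB2HSV)
X,Y,Z=P[...,0],P[...,1],P[...,2]
roi=(X>.3)&(X<.9)&(Y>-.5)&(Y<.4)
m=roi&(abs(Z-.034)<.004)&(h[...,1]>90)
k,l,st,_=cv2.connectedComponentsWithStats(m.astype(np.uint8))
for i in range(1,k):
    if st[i,4]>80: print("wood",st[i],P[l==i].mean(0).round(3),cv2.minAreaRect(P[l==i][:,:2].astype(np.float32)*1000))
# top-down map 2 mm
for n,c in cs.items():
    P=cloud(c).reshape(-1,3); ok=(P[:,2]>-.02)&(P[:,2]<.15)&(P[:,0]>.3)&(P[:,0]<.95)&(P[:,1]>-.45)&(P[:,1]<.45); P=P[ok]
    M=np.zeros((360,260),np.float32); np.maximum.at(M,(((.45-P[:,1])/.0025).astype(int),((P[:,0]-.3)/.0025).astype(int)),P[:,2])
    cv2.imwrite(f"pics/m_{n}.png",cv2.applyColorMap((M*2500).clip(0,255).astype(np.uint8),cv2.COLORMAP_JET))
a=np.hstack([cv2.resize(cs["wrist"]["img"][:,:,::-1],(480,360)),cv2.imread("pics/m_side.png")])
cv2.imwrite("pics/a1.png",a)
E
```

```text
handle [0.482 0.209 0.075]
die [0.541 0.214 0.046]
rect head [ 0.428 -0.18   0.094]
round head [ 0.542 -0.193  0.091]
standS [ 0.405 -0.185  0.03 ]
far stop [0.673 0.249 0.03 ]
near stop [0.435 0.19  0.03 ]
vise [0.349 0.458 0.065]
wood [303 331  39  19 101] [ 0.409 -0.19   0.033] ((409.16900634765625, -190.39064025878906), (23.055356979370117, 62.23598098754883), 41.83302307128906)
```

View pics/a1.png

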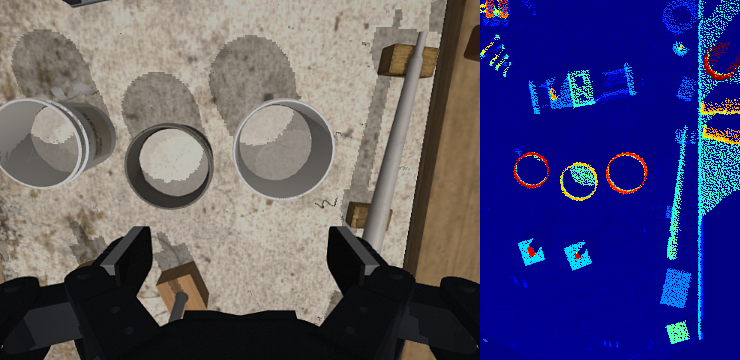

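Measured heights check out (handle 75 mm, die 46 mm, stops 30 mm). The bed is yawed about 14° and the tubs are in a row at y≈0–0.05. I'll go over the bed with the fingers shut and look from close by.

```bash
python3 -m jog '[-0.5,0.5,0,0,0,0.15,1, -1,1,0,0,0,0.31,1, -1,1,0,0,0,0.31,1]' 40; python3 -m jog '[-0.1,0.35,0,0,0,0,1, -0.1,0.35,0,0,0,0,1, -0.1,0.35,0,0,0,0,1]'
cat > bed.py <<'E'
from h import *
import sys
c=cam("wrist"); save(c,sys.argv[1]); P=cloud(c); X,Y,Z=[P[...,i] for i in range(3)]
roi=(X>.36)&(X<.8)&(Y>.1)&(Y<.4)
def comp(lo,hi,mn,ex=None):
    m=(roi&(Z>lo)&(Z<hi)).astype(np.uint8); k,l,st,_=cv2.connectedComponentsWithStats(m)
    for i in range(1,k):
        if st[i,4]>mn: print(lo,st[i].tolist(),np.nanmean(P[l==i],0).round(4),np.array(cv2.minAreaRect(P[l==i][:,:2].astype(np.float32)*1000),dtype=object))
comp(.07,.085,60); comp(.041,.05,300); comp(.027,.033,200); comp(.022,.0285,200)
E
python3 bed.py w1.png
```

```text
time_s: 0.62
tool_pos: [0.5032, 0.1213, 0.4045]
ee_rot: [0.702, -0.087, 0.702, 0.087]
contact_force: [1.1, -0.2, -0.0]
opening: 0.377
time_s: 1.0
tool_pos: [0.4913, 0.1632, 0.4045]
ee_rot: [0.702, -0.087, 0.702, 0.087]
contact_force: [0.2, 0.7, -0.0]
opening: -0.0
0.07 [322, 134, 17, 36, 540] [0.4855 0.218  0.0748] [(485.6420593261719, 217.8595428466797)
 (11.929636001586914, 25.81780433654785) 10.642372131347656]
0.041 [377, 100, 76, 108, 5566] [0.554  0.2312 0.0453] [(554.3687744140625, 230.9536590576172)
 (52.51662063598633, 83.95317840576172) 10.863473892211914]
0.027 [263, 98, 19, 96, 1531] [0.4376 0.2098 0.0298] [(437.6109924316406, 208.41455078125)
 (14.107799530029297, 79.54851531982422) 10.791511535644531]
0.027 [536, 114, 37, 95, 1594] [0.6753 0.2558 0.0298] [(676.327880859375, 254.5877685546875)
 (15.015974044799805, 79.92018127441406) 10.6340913772583]
0.027 [314, 128, 31, 44, 626] [0.4844 0.2194 0.0302] [(485.9747009277344, 217.87109375)
 (24.496994018554688, 35.913570404052734) 10.181153297424316]
0.027 [597, 323, 25, 27, 343] [0.7938 0.1131 0.0297] [(793.89599609375, 113.4297866821289)
 (26.710805892944336, 12.07254409790039) 89.92594909667969]
0.022 [313, 104, 71, 97, 4603] [0.5055 0.223  0.0253] [(501.864990234375, 219.2921905517578)
 (56.268798828125, 79.00440979003906) 10.828349113464355]
0.022 [440, 111, 18, 89, 499] [0.5883 0.2388 0.0253] [(588.55859375, 237.71481323242188)
 (6.0507307052612305, 75.33860778808594) 11.57018756866455]
0.022 [534, 114, 22, 93, 462] [0.6695 0.2545 0.0254] [(668.96435546875, 252.99810791015625)
 (5.951488494873047, 78.99138641357422) 11.706412315368652]
0.022 [403, 116, 23, 35, 672] [0.5532 0.2492 0.0254] [(553.089599609375, 249.0667724609375)
 (16.26044464111328, 27.97593116760254) 10.606246948242188]
0.022 [401, 174, 16, 17, 213] [0.5613 0.2079 0.0254] [(561.1236572265625, 207.90809631347656)
 (12.834921836853027, 14.379813194274902) 15.117960929870605]
```

View pics/w1.png

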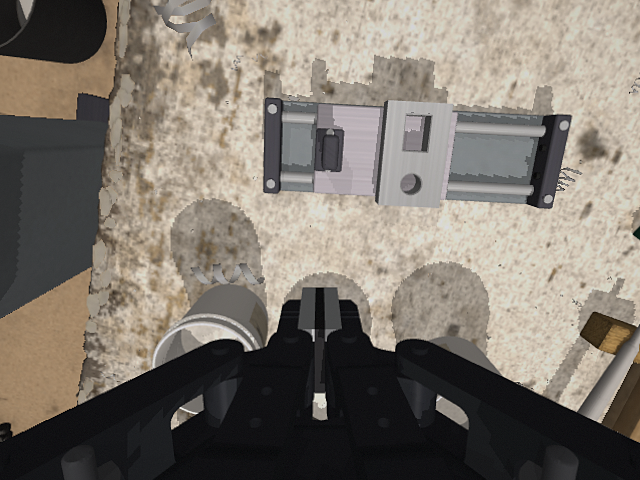

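The wrist view shows the bed, handle at (331,150), die with slot at (417,132) and round hole at (410,183). Yaw is 10.7°, and the sizes match (52.5×84, 12×26). Now I'll descend behind the handle.

```bash
python3 -m jog '[-0.34,0.4,-0.2,0,0,-0.075,1, -0.34,0.4,-0.6,0,0,-0.075,1, -0.34,0.4,-1,0,0,-0.075,1, -0.34,0.4,-1,0,0,-0.075,1]' ; python3 -m jog '[0,0,-0.3,0,0,0,1, 0,0,-0.55,0,0,0,1, 0,0,-0.55,0,0,0,1]'; python3 -c "
from h import *
s=robot.state();print(s['tool_pos'],s['contact_force'],quat(s['ee_rot']).as_matrix()[:,2])
import numpy as np
h=np.array([.4857,.2179]);u=np.array([.9826,.1857]);d=s['tool_pos'][:2]-h;print(d@u,d@[-u[1],u[0]])"
```

```text
time_s: 1.55
tool_pos: [0.4509, 0.21, 0.2822]
ee_rot: [0.702, -0.066, 0.706, 0.065]
contact_force: [-0.5, -0.6, 0.2]
opening: 0.001
time_s: 1.92
tool_pos: [0.4516, 0.2095, 0.2164]
ee_rot: [0.701, -0.066, 0.707, 0.064]
contact_force: [-0.6, -0.1, 0.6]
opening: 0.004
[0.45158457 0.20948262 0.21639886] [-0.63491026 -0.13268699  0.60435192] [ 0.98308211  0.18299427 -0.00791609]
-0.03508492556848759 -0.0019356840830958028
```

```bash
python3 -m jog '[0.12,0.035,0,0,0,0,1, 0.25,0.06,0,0,0,0,1, 0.37,0.082,0,0,0,0,1, 0.49,0.105,0,0,0,0,1, 0.49,0.105,0,0,0,0,1]'; python3 -m jog '[0.06,0.012,0,0,0,0,1, 0.12,0.023,0,0,0,0,1, 0.15,0.028,0,0,0,0,1]'; python3 bed.py w2.png | head -4
```

```text
time_s: 2.55
tool_pos: [0.5115, 0.2221, 0.217]
ee_rot: [0.702, -0.065, 0.706, 0.064]
contact_force: [0.2, 0.1, 0.5]
opening: 0.003
time_s: 2.92
tool_pos: [0.5298, 0.2256, 0.217]
ee_rot: [0.702, -0.065, 0.706, 0.064]
contact_force: [-3.0, 1.0, 0.3]
opening: -0.001
0.07 [276, 304, 125, 90, 3214] [0.5362 0.2345 0.0766] [(535.1389770507812, 227.62725830078125)
 (39.48869323730469, 25.258712768554688) 14.519242286682129]
0.041 [473, 199, 167, 204, 22775] [0.6166 0.2481 0.0452] [(616.8097534179688, 242.78201293945312)
 (54.1684455871582, 85.18247985839844) 10.497319221496582]
```

Contact was after about 16 mm, the carriage has moved 63 mm, and about 15 mm is left. I'll continue slowly.

```bash
python3 -m jog '[0.03,0.006,0,0,0,0,1, 0.06,0.012,0,0,0,0,1, 0.085,0.016,0,0,0,0,1, 0.085,0.016,0,0,0,0,1]'; python3 -m jog '[0.015,0.003,0,0,0,0,1, 0.03,0.006,0,0,0,0,1, 0.03,0.006,0,0,0,0,1]';python3 -m jog '[0.015,0.003,0,0,0,0,1, 0.03,0.006,0,0,0,0,1, 0.03,0.006,0,0,0,0,1]'
```

```text
time_s: 3.48
tool_pos: [0.5406, 0.2276, 0.217]
ee_rot: [0.703, -0.065, 0.706, 0.064]
contact_force: [-0.8, 0.2, -0.4]
opening: -0.003
time_s: 3.85
tool_pos: [0.5444, 0.2284, 0.217]
ee_rot: [0.703, -0.065, 0.706, 0.065]
contact_force: [-0.7, -0.2, -0.9]
opening: 0.002
time_s: 4.22
tool_pos: [0.5463, 0.2288, 0.217]
ee_rot: [0.7, -0.066, 0.708, 0.064]
contact_force: [-16.0, -3.7, 9.8]
opening: 0.002
```

16 N at the expected place, so it is home. I'll back off, rise and verify.

```bash
python3 -m jog '[-0.17,-0.03,0,0,0,0,1, -0.25,-0.05,0.2,0,0,0,1, -0.25,-0.05,0.7,0,0,0,1, -0.25,-0.05,1,0,0,0,1, -0.25,-0.05,1,0,0,0,1]'; python3 -m jog '[0.2,-0.2,0.3,0,0,0,1, 0.25,-0.4,0.5,0,0,0,1, 0.25,-0.4,0.5,0,0,0,1]'; python3 bed.py w3.png
```

```text
time_s: 4.85
tool_pos: [0.5166, 0.2229, 0.3399]
ee_rot: [0.703, -0.065, 0.706, 0.065]
contact_force: [0.7, 0.4, -0.5]
opening: -0.001
time_s: 5.22
tool_pos: [0.5472, 0.1738, 0.4004]
ee_rot: [0.703, -0.064, 0.705, 0.064]
contact_force: [-0.6, 0.0, 0.0]
opening: 0.001
0.07 [349, 133, 17, 36, 568] [0.5637 0.2333 0.0747] [(564.0761108398438, 233.18499755859375)
 (12.082167625427246, 25.314226150512695) 11.325159072875977]
0.041 [405, 94, 73, 107, 5834] [0.6323 0.2463 0.0453] [(632.65185546875, 246.08908081054688)
 (52.66325759887695, 83.72453308105469) 10.749947547912598]
0.027 [475, 98, 27, 97, 1649] [0.6755 0.2562 0.0299] [(676.572021484375, 254.651123046875)
 (14.993253707885742, 79.05533599853516) 10.931519508361816]
0.027 [188, 101, 26, 96, 1603] [0.4378 0.2103 0.0297] [(437.3803405761719, 208.630615234375)
 (15.231968879699707, 78.6350326538086) 10.735349655151367]
0.027 [339, 127, 28, 44, 535] [0.5607 0.2343 0.0302] [(564.39208984375, 233.09210205078125)
 (23.40862464904785, 35.764976501464844) 11.064436912536621]
0.027 [552, 307, 24, 28, 351] [0.7938 0.1132 0.0297] [(794.36602783
[... 158 characters left out ...]
8, 252.9279327392578)
 (6.491910934448242, 78.56924438476562) 11.489225387573242]
0.022 [203, 101, 12, 95, 253] [0.4441 0.2108 0.0257] [(443.6036376953125, 210.19337463378906)
 (2.9389114379882812, 78.01821899414062) 10.832038879394531]
0.022 [338, 101, 69, 92, 4815] [0.5836 0.2381 0.0253] [(580.0005493164062, 236.0372314453125)
 (56.26987838745117, 75.70759582519531) 11.09965705871582]
0.022 [429, 109, 21, 35, 651] [0.6322 0.2644 0.0255] [(631.9385375976562, 264.23431396484375)
 (15.503741264343262, 27.823976516723633) 11.500895500183105]
0.022 [428, 168, 15, 18, 201] [0.6402 0.223  0.0256] [(639.7560424804688, 223.08290100097656)
 (12.246267318725586, 13.933286666870117) 23.30831527709961]
```

View pics/w3.png

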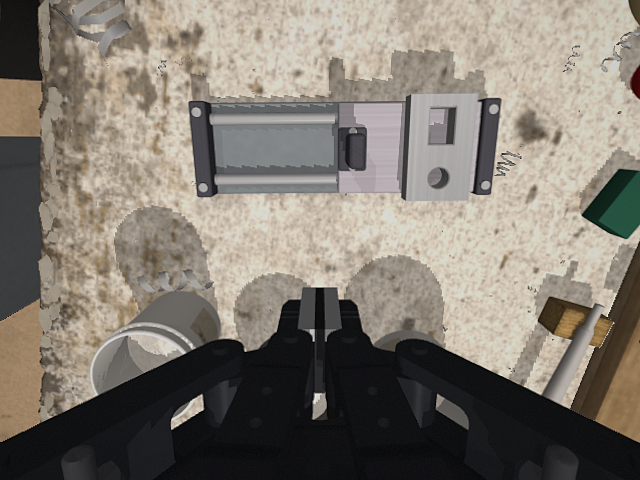

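The carriage plate meets the far stop with no rod visible between them; handle at (357,148), slot at (441,125). I'll measure the slot mouth from this view, then go over the stand with the gripper opening.

```bash
python3 - <<'E'
from h import *
c=cam("wrist");P=cloud(c);Z=P[...,2]
m=((abs(Z-.0455)<.003)).astype(np.uint8);m[:, :380]=0;m[:,500:]=0;m[220:]=0
cs,h=cv2.findContours(m,cv2.RETR_CCOMP,cv2.CHAIN_APPROX_NONE)
for k,q in enumerate(cs):
    if cv2.contourArea(q)>100:
        W=onz(c,q.reshape(-1,2),.0455)[:,:2]*1000; print(h[0][k][3],cv2.minAreaRect(W.astype(np.float32)))
E
python3 -m jog '[-0.3,-0.5,0,0,0,0,0.5, -0.6,-1,0,0,0,0,0.5, -0.6,-1,0,0,0,0,0.5]';python3 -m jog '[-0.2,-0.5,0,0,0,0,0, -0.4,-1,0,0,0,0,0, -0.4,-1,0,0,0,0,0]';python3 -m jog '[0,-0.4,0,0,0,0,0, 0,-0.75,0,0,0,0,0, 0,-0.75,0,0,0,0,0]'
cat > st.py <<'E'
from h import *
import sys
c=cam("wrist"); save(c,sys.argv[1]); P=cloud(c); X,Y,Z=[P[...,i] for i in range(3)]
print(robot.state()["tool_pos"])
roi=(X>.3)&(X<.7)&(Y>-.35)&(Y<-.1)
for lo,hi in((.028,.04),(.084,.1),(.06,.082)):
    m=(roi&(Z>lo)&(Z<hi)).astype(np.uint8); k,l,s,_=cv2.connectedComponentsWithStats(m)
    for i in range(1,k):
        if s[i,4]>60: print(lo,s[i].tolist(),np.nanmean(P[l==i],0).round(4),np.array(cv2.minAreaRect(P[l==i][:,:2].astype(np.float32)*1000),dtype=object))
E
python3 st.py s1.png
```

```text
-1 ((632.1640625, 246.0730743408203), (52.66476821899414, 83.66828155517578), 11.144030570983887)
0 ((636.5240478515625, 223.31771850585938), (17.161911010742188, 17.42006492614746), 57.52803421020508)
0 ((628.775390625, 263.36187744140625), (21.003005981445312, 28.860939025878906), 11.008748054504395)
time_s: 5.7
tool_pos: [0.4729, 0.0539, 0.3975]
ee_rot: [0.701, -0.064, 0.707, 0.064]
contact_force: [0.3, 0.6, -0.1]
opening: 0.502
time_s: 6.08
tool_pos: [0.4243, -0.068, 0.3968]
ee_rot: [0.701, -0.063, 0.708, 0.063]
contact_force: [-0.2, 0.1, -0.1]
opening: 1.003
time_s: 6.45
tool_pos: [0.4252, -0.159, 0.396]
ee_rot: [0.701, -0.062, 0.708, 0.063]
contact_force: [0.8, 1.0, -0.3]
opening: 0.998
[ 0.4249346  -0.15787252  0.39597549]
0.028 [292, 199, 66, 72, 2797] [ 0.4292 -0.1729  0.0337] [(429.96124267578125, -176.6139373779297)
 (50.02826690673828, 58.34349822998047) 18.065567016601562]
0.028 [418, 233, 63, 72, 2909] [ 0.5421 -0.184   0.0337] [(546.08251953125, -187.74038696289062)
 (50.419307708740234, 58.93051528930664) 20.62445640563965]
0.084 [315, 238, 22, 31, 540] [ 0.4297 -0.175   0.091 ] [(429.8119201660156, -176.18899536132812)
 (14.058721542358398, 21.47947883605957) 17.874671936035156]
0.084 [462, 284, 21, 19, 297] [ 0.5441 -0.1863  0.0906] [(545.337890625, -186.8731231689453)
 (13.652034759521484, 12.376258850097656) 31.883560180664062]
0.06 [315, 231, 19, 9, 122] [ 0.4269 -0.1663  0.0714] [(427.565673828125, -166.78515625) (14.435370445251465, 4.943854808807373)
 2.294475793838501]
0.06 [453, 273, 24, 23, 237] [ 0.5419 -0.1846  0.0712] [(543.2171020507812, -185.474853515625)
 (13.928788185119629, 7.829856872558594) 52.03269958496094]
```

View pics/s1.png

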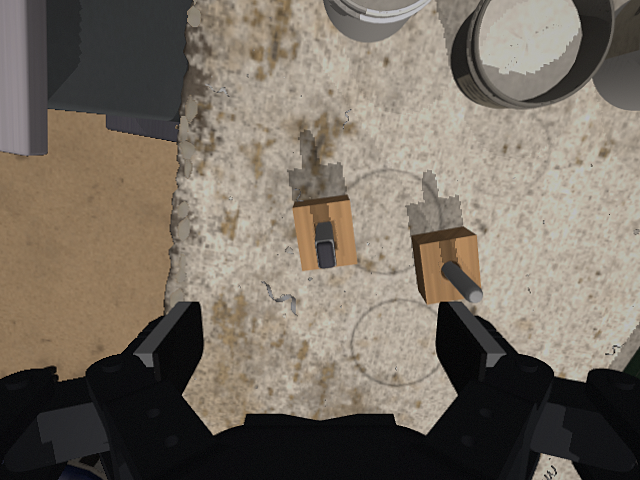

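The rectangular punch is at (325,245), in its stand at yaw 18°, position (0.430,-0.176); the round one is at (475,295), well away. The slot mouth is at (0.6288,0.2634). I'll move above the punch, align yaw and re-measure.

```bash
python3 -m jog '[0.04,-0.15,-0.4,0,0,0.173,0, 0.04,-0.15,-0.75,0,0,0.173,0, 0.04,-0.15,-0.75,0,0,0.173,0, 0.04,-0.15,-0.75,0,0,0.173,0]'
cat > tilt.py <<'E'
from h import *
def rep(yaw,t):
    s=robot.state(); M=quat(s["ee_rot"]).as_matrix(); p=s["tool_pos"]
    a=np.radians(yaw); x=np.array([0,0,-1.]); z=np.array([np.cos(a),np.sin(a),0]); G=np.c_[x,np.cross(z,x),z]
    print("t",s["time_s"],"tcp",p.round(4),"grasp",(p+.155*M[:,0]).round(4),"down",M[:,0].round(4),"yaw",np.degrees(np.arctan2(M[1,2],M[0,2])).round(2),"F",np.round(s["contact_force"],1),"open",round(s["opening"],3))
    print("shift",((np.array(t)-p)/.12).round(3),"turn",(R.from_matrix(G@M.T).as_rotvec()/(np.pi/4)).round(3))
E
python3 st.py s2.png; python3 -c "
from tilt import *
rep(18,[.4298,-.1762,.222])"
```

```text
time_s: 7.0
tool_pos: [0.4304, -0.1751, 0.307]
ee_rot: [0.695, -0.111, 0.702, 0.111]
contact_force: [1.2, 0.1, 0.8]
opening: 0.998
[ 0.43028364 -0.17526699  0.30736264]
0.028 [283, 199, 79, 89, 5114] [ 0.4287 -0.1726  0.0337] [(429.9238586425781, -176.84095764160156)
 (50.1005973815918, 58.768341064453125) 18.16443634033203]
0.028 [311, 228, 22, 4, 63] [ 0.4265 -0.1663  0.0356] [(426.336669921875, -166.5308837890625)
 (13.356578826904297, 1.2108197212219238) 20.48876953125]
0.028 [441, 267, 83, 67, 3343] [ 0.5433 -0.1725  0.0337] [(543.8184814453125, -181.52593994140625)
 (51.17605209350586, 46.12174606323242) 20.15839195251465]
0.084 [308, 251, 28, 43, 1126] [ 0.4293 -0.1747  0.091 ] [(429.6820373535156, -176.20346069335938)
 (13.994744300842285, 21.495080947875977) 18.506668090820312]
0.084 [510, 341, 25, 17, 210] [ 0.5442 -0.1828  0.0893] [(545.343994140625, -182.95596313476562)
 (11.230599403381348, 4.069451332092285) 3.025210380554199]
0.06 [309, 239, 26, 12, 269] [ 0.4266 -0.1663  0.0715] [(426.6700134277344, -166.7975616455078)
 (13.952978134155273, 1.8247218132019043) 17.140552520751953]
0.06 [492, 321, 31, 21, 303] [ 0.5432 -0.1825  0.0712] [(544.9995727539062, -182.4610137939453)
 (11.87215518951416, 3.2789371013641357) 12.461368560791016]
t 7.05 tcp [ 0.4303 -0.1753  0.3074] grasp [ 0.429  -0.1756  0.1524] down [-0.0083 -0.0023 -1.    ] yaw 18.02 F [-0.7 -0.   0.4] open 1.001
shift [-0.004 -0.008 -0.711] turn [ 0.003 -0.011 -0.   ]
```

The close look agrees within 0.3 mm. I'll descend and grip.

```bash
python3 -m jog '[-0.004,-0.008,-0.3,0.003,-0.011,0,0, -0.004,-0.008,-0.6,0.003,-0.011,0,0, -0.004,-0.008,-0.71,0.003,-0.011,0,0, -0.004,-0.008,-0.71,0.003,-0.011,0,0]' 60;  python3 -c "
from tilt import *
rep(18,[.4298,-.1762,.222])"; python3 -m jog '[0,0,0,0,0,0,0.5, 0,0,0,0,0,0,0.8, 0,0,0,0,0,0,1, 0,0,0,0,0,0,1, 0,0,0,0,0,0,1]' 60; python3 -c "
from tilt import *
rep(18,[.4298,-.1762,.222])"
```

```text
time_s: 7.55
tool_pos: [0.4301, -0.1762, 0.2227]
ee_rot: [0.698, -0.111, 0.698, 0.111]
contact_force: [-0.1, -0.2, 0.6]
opening: 1.003
t 7.55 tcp [ 0.4301 -0.1762  0.2227] grasp [ 0.4302 -0.1762  0.0677] down [ 4.e-04  0.e+00 -1.e+00] yaw 18.03 F [-0.1 -0.2  0.6] open 1.003
shift [-0.003 -0.    -0.005] turn [-0.     0.    -0.001]
time_s: 8.18
tool_pos: [0.4302, -0.1762, 0.223]
ee_rot: [0.699, -0.111, 0.698, 0.111]
contact_force: [-0.7, 0.8, 5.6]
opening: 0.158
t 8.175 tcp [ 0.4302 -0.1762  0.223 ] grasp [ 0.4303 -0.1763  0.068 ] down [ 8.e-04 -2.e-04 -1.e+00] yaw 18.03 F [-0.7  0.8  5.6] open 0.158
shift [-0.003  0.    -0.008] turn [ 0.     0.001 -0.001]
```

```bash
python3 -m jog '[0,0,0.15,0,0,0,1, 0,0,0.35,0,0,0,1, 0,0,0.7,0,0,0,1, 0,0,1,0,0,0,1, 0,0,1,0,0,0,1]'; python3 -m jog '[0,0,0.2,0,0,0,1, 0,0,0.4,0,0,0,1, 0,0,0.4,0,0,0,1]';  python3 - <<'E'
from tilt import *
rep(10.9,[.6288,.2634,.36])
for n in("wrist","side"):
    c=cam(n); save(c,n+"5.png")
a=np.hstack([cv2.imread("pics/wrist5.png")[180:480,160:480],cv2.imread("pics/side5.png")[100:400,200:520]]); cv2.imwrite("pics/g.png",a)
E
```

```text
time_s: 8.8
tool_pos: [0.4302, -0.1762, 0.3451]
ee_rot: [0.7, -0.112, 0.697, 0.11]
contact_force: [-0.2, 0.2, -2.0]
opening: 0.153
time_s: 9.18
tool_pos: [0.4302, -0.1762, 0.3932]
ee_rot: [0.7, -0.112, 0.697, 0.109]
contact_force: [0.2, 0.1, -0.8]
opening: 0.155
t 9.175 tcp [ 0.4302 -0.1762  0.3932] grasp [ 0.4311 -0.1767  0.2382] down [ 0.0057 -0.0031 -1.    ] yaw 18.03 F [ 0.2  0.1 -0.8] open 0.155
shift [ 1.655  3.664 -0.276] turn [ 0.004  0.007 -0.158]
```

View pics/g.png

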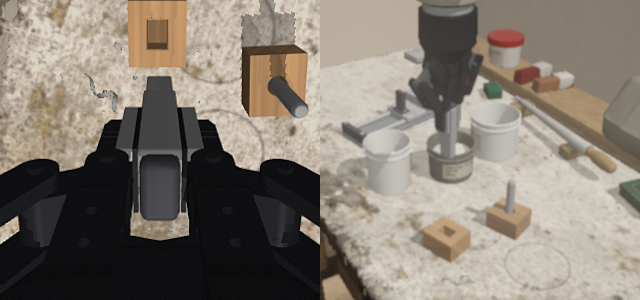

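The punch is held upright in the pads, its stand is empty and the round punch has not moved. I'll carry it across, with the tip about 0.178 m up.

```bash
python3 -m jog '[0.1,0.25,0,0.004,0.007,-0.05,1, 0.25,0.6,0,0.004,0.007,-0.1,1, 0.41,1,0,0.004,0.007,-0.158,1, 0.41,1,0,0.004,0.007,-0.158,1]'; python3 -m jog '[0.2,0.5,0,0,0,0,1, 0.42,1,0,0,0,0,1, 0.42,1,0,0,0,0,1]'; python3 -m jog '[0.2,0.45,0,0,0,0,1, 0.42,0.9,0,0,0,0,1, 0.42,0.9,0,0,0,0,1]';python3 -c "
from tilt import *
rep(10.9,[.6288,.2634,.36])"
```

```text
time_s: 9.78
tool_pos: [0.4798, -0.0537, 0.3902]
ee_rot: [0.702, -0.067, 0.705, 0.069]
contact_force: [0.1, -0.3, -1.4]
opening: 0.154
time_s: 10.15
tool_pos: [0.5309, 0.0684, 0.3886]
ee_rot: [0.702, -0.069, 0.706, 0.071]
contact_force: [0.1, -0.4, -1.5]
opening: 0.156
time_s: 10.52
tool_pos: [0.5821, 0.178, 0.3868]
ee_rot: [0.701, -0.069, 0.706, 0.072]
contact_force: [0.2, -0.7, -1.8]
opening: 0.156
t 10.525 tcp [0.5821 0.178  0.3868] grasp [0.5809 0.1783 0.2318] down [-0.0079  0.0022 -1.    ] yaw 11.44 F [ 0.2 -0.7 -1.8] open 0.156
shift [ 0.389  0.712 -0.223] turn [-0.003 -0.01  -0.012]
```

```bash
python3 -m jog '[0.2,0.35,0,-0.003,-0.01,-0.012,1, 0.389,0.71,-0.1,-0.003,-0.01,-0.012,1, 0.389,0.71,-0.4,-0.003,-0.01,-0.012,1, 0.389,0.71,-0.7,-0.003,-0.01,-0.012,1, 0.389,0.71,-0.7,-0.003,-0.01,-0.012,1]'; cat > fin.py <<'E'
from tilt import *
import sys
rep(10.9,[.6288,.2634,.2685])
for n in("wrist","side"):
    c=cam(n); save(c,n+sys.argv[1]); P=cloud(c); s=robot.state(); p=s["tool_pos"]; M=quat(s["ee_rot"]).as_matrix()
    L=(P-p)@M  # tool coords
    q=P[(abs(L[...,1])<.02)&(abs(L[...,2])<.010)&(L[...,0]>.174)&(L[...,0]<.226)]
    print(n,len(q),"lowest z",np.nanpercentile(q[:,2],[0,2,5]).round(4) if len(q) else "")
    for d in(.18,.185,.19,.195,.2,.205,.21):
        k=(abs(L[...,0]-d)<.0025)&(abs(L[...,1])<.02)&(abs(L[...,2])<.012)
        if k.sum()>8: print("  d",d,k.sum(),"y",np.percentile(L[k][:,1],[5,95]).round(4),"z",np.percentile(L[k][:,2],[3,97]).round(4))
E
python3 fin.py 6.png; python3 - <<'E'
import cv2,numpy as np
a=np.hstack([cv2.imread("pics/wrist6.png")[100:480,130:510],cv2.resize(cv2.imread("pics/side6.png")[100:290,200:400],(400,380))]);cv2.imwrite("pics/k.png",a)
E
```

```text
time_s: 11.15
tool_pos: [0.6286, 0.2613, 0.2995]
ee_rot: [0.702, -0.067, 0.706, 0.066]
contact_force: [0.7, 0.3, -0.6]
opening: 0.155
t 11.15 tcp [0.6286 0.2613 0.2995] grasp [0.6276 0.2609 0.1445] down [-0.0064 -0.0023 -1.    ] yaw 10.84 F [ 0.7  0.3 -0.6] open 0.155
shift [ 0.002  0.018 -0.258] turn [ 0.003 -0.008  0.001]
wrist 891 lowest z [0.0854 0.0868 0.0887]
  d 0.18 147 y [0.0098 0.0106] z [-0.0078  0.005 ]
  d 0.185 142 y [0.0096 0.0105] z [-0.0077  0.0051]
  d 0.19 124 y [0.0096 0.0106] z [-0.0079  0.0049]
  d 0.195 46 y [0.0091 0.0099] z [-0.0062  0.0048]
  d 0.2 94 y [0.0087 0.0095] z [-0.007   0.0041]
  d 0.205 90 y [0.0088 0.0096] z [-0.0068  0.0041]
  d 0.21 77 y [0.009  0.0096] z [-0.0068  0.0037]
side 152 lowest z [0.0871 0.0886 0.0902]
  d 0.18 18 y [-0.0151  0.0029] z [-0.0107  0.003 ]
  d 0.185 21 y [-0.013   0.0076] z [-0.0089  0.0035]
  d 0.19 21 y [-0.013   0.0085] z [-0.0094  0.0047]
  d 0.195 16 y [-0.0148  0.0078] z [-0.0092  0.002 ]
  d 0.2 22 y [-0.0139  0.007 ] z [-0.0095  0.0026]
  d 0.205 21 y [-0.0123  0.0063] z [-0.0091  0.0033]
  d 0.21 17 y [-0.0122  0.0101] z [-0.0082  0.0015]
```

View pics/k.png

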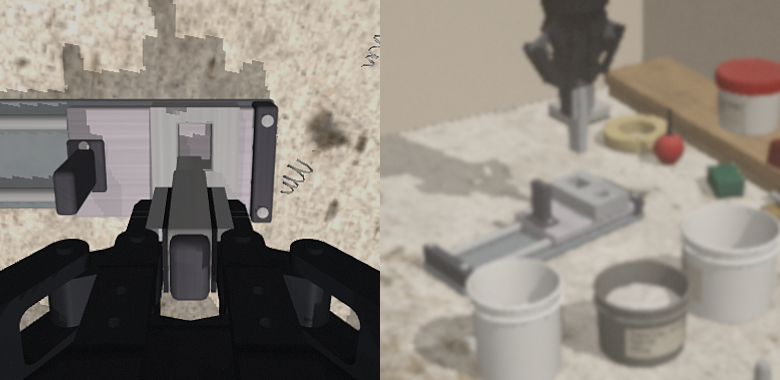

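The punch is over the slot and the slot's far edge is visible past the tip in the wrist view (slot at (195,140) in the crop). The tip is at about 0.086. I'll descend part-way with the tilt corrected, then compare tip and slot in the same image.

```bash
python3 -m jog '[0,0.018,-0.06,0.003,-0.008,0,1, 0.002,0.018,-0.12,0.003,-0.008,0,1, 0.002,0.018,-0.17,0.003,-0.008,0,1, 0.002,0.018,-0.17,0.003,-0.008,0,1]' ; python3 fin.py 7.png | grep -v "  d"; cat > rel.py <<'E'
from h import *
c=cam("wrist");P=cloud(c);Z=P[...,2];s=robot.state();p=s["tool_pos"];M=quat(s["ee_rot"]).as_matrix()
a=np.radians(10.9);u=np.array([np.cos(a),np.sin(a)]);v=np.array([-u[1],u[0]])
b=np.stack([(P[...,:2]-[.6288,.2634])@u,(P[...,:2]-[.6288,.2634])@v],-1)*1000
top=abs(Z-.0455)<.003
near=(abs(b[...,0])<26)&(abs(b[...,1])<26)
# slot side edges: for image rows, die-top gap; use world bins along v
for y in(-6,-3,0,3,6,9,12):
    k=top&near&(abs(b[...,1]-y)<.8); x=b[k][:,0]
    l=x[x<0]; r=x[x>0]; print("y",y,"slot edges x",l.max().round(1) if len(l) else None,r.min().round(1) if len(r) else None)
k=top&near&(abs(b[...,0])<6)&(b[...,1]>5); print("far edge y",np.percentile(b[k][:,1],1).round(1) if k.sum() else None)
L=(P-p)@M
t=(abs(L[...,1])<.02)&(abs(L[...,2])<.012)&(L[...,0]>.197)&(L[...,0]<.225)&(Z>.051)
print("tip n",t.sum(),"x",np.percentile(b[t][:,0],[1,5,95,99]).round(1),"face y",np.median(b[t][:,1]).round(1),"zmin",Z[t].min().round(4))
for lo in range(51,75,4):
    k=t&(Z>lo/1e3)&(Z<(lo+4)/1e3)
    if k.sum()>5: print(lo,"x",np.percentile(b[k][:,0],[2,98]).round(1),"y",np.median(b[k][:,1]).round(1))
E
python3 rel.py
```

```text
time_s: 11.75
tool_pos: [0.6294, 0.2642, 0.2824]
ee_rot: [0.706, -0.066, 0.702, 0.067]
contact_force: [-0.1, 0.1, -0.9]
opening: 0.158
t 11.75 tcp [0.6294 0.2642 0.2824] grasp [0.6302 0.2645 0.1274] down [ 0.0054  0.0018 -1.    ] yaw 10.85 F [-0.1  0.1 -0.9] open 0.158
shift [-0.005 -0.006 -0.116] turn [-0.002  0.007  0.001]
wrist 828 lowest z [0.0677 0.0697 0.0709]
side 144 lowest z [0.0678 0.0702 0.0708]
y -6 slot edges x -9.7 10.6
y -3 slot edges x -9.6 10.6
y 0 slot edges x -9.6 10.6
y 3 slot edges x -9.5 10.5
y 6 slot edges x -9.5 10.6
y 9 slot edges x -9.5 10.5
y 12 slot edges x -9.4 10.9
far edge y 14.5
tip n 283 x [-3.8 -3.3  7.4  7.8] face y 10.5 zmin 0.0685
67 x [-3.6  7.6] y 10.4
71 x [-3.7  7.7] y 10.5
```

Tip and slot agree laterally once the 0.3° tilt is removed (tip +1.5 mm in x, all tilt). I'll lower most of the way and correct the tilt.

```bash
python3 -m jog '[-0.004,-0.004,-0.04,-0.002,0.007,0,1, -0.004,-0.004,-0.09,-0.002,0.007,0,1, -0.004,-0.004,-0.09,-0.002,0.007,0,1, -0.004,-0.004,-0.09,-0.002,0.007,0,1, -0.004,-0.004,-0.09,-0.002,0.007,0,1]' ; python3 fin.py 8.png | grep -v "  d";python3 rel.py
```

```text
time_s: 12.52
tool_pos: [0.6291, 0.2638, 0.2725]
ee_rot: [0.704, -0.067, 0.704, 0.067]
contact_force: [0.3, 0.5, -1.7]
opening: 0.153
t 12.525 tcp [0.6291 0.2638 0.2725] grasp [0.6293 0.2639 0.1175] down [ 1.2e-03  6.0e-04 -1.0e+00] yaw 10.85 F [ 0.3  0.5 -1.7] open 0.153
shift [-0.002 -0.003 -0.033] turn [-0.001  0.001  0.001]
wrist 831 lowest z [0.0465 0.0585 0.0603]
side 150 lowest z [0.0465 0.0467 0.0479]
y -6 slot edges x -9.8 10.6
y -3 slot edges x -9.7 10.5
y 0 slot edges x -9.7 10.5
y 3 slot edges x -9.7 10.5
y 6 slot edges x -9.6 10.9
y 9 slot edges x -9.6 10.9
y 12 slot edges x -9.5 10.8
far edge y 14.5
tip n 281 x [-5.5 -4.9  5.8  6.2] face y 10.0 zmin 0.0574
55 x [-4.8  5.5] y 9.7
59 x [-5.5  6.1] y 10.0
63 x [-5.2  6.1] y 10.0
67 x [-5.  6.] y 10.0
71 x [-5.1  6. ] y 10.0
```

Tip x is centred (0.4 vs 0.45 mm) and y is within 0.5 mm; the gap is about 12 mm. Final 4 mm down.

```bash
python3 -m jog '[0,0.003,-0.015,-0.001,0.001,0,1, 0,0.003,-0.033,-0.001,0.001,0,1, 0,0.003,-0.033,-0.001,0.001,0,1, 0,0.003,-0.033,-0.001,0.001,0,1, 0,0.003,-0.033,-0.001,0.001,0,1]' ; python3 fin.py 9.png | grep -v "  d";python3 rel.py; python3 - <<'E'
import cv2,numpy as np
a=np.hstack([cv2.imread("pics/wrist9.png")[100:480,130:510],cv2.resize(cv2.imread("pics/side9.png")[150:250,220:325],(400,380))]);cv2.imwrite("pics/k9.png",a)
E
```

```text
time_s: 13.3
tool_pos: [0.6291, 0.2641, 0.2685]
ee_rot: [0.704, -0.067, 0.704, 0.067]
contact_force: [-0.3, 0.0, -1.3]
opening: 0.157
t 13.3 tcp [0.6291 0.2641 0.2685] grasp [0.6291 0.2641 0.1135] down [ 4.e-04 -2.e-04 -1.e+00] yaw 10.85 F [-0.3  0.  -1.3] open 0.157
shift [-0.002 -0.006 -0.   ] turn [0.    0.001 0.001]
wrist 1249 lowest z [0.0429 0.0443 0.0446]
side 168 lowest z [0.0426 0.0437 0.0446]
y -6 slot edges x -9.7 10.8
y -3 slot edges x -9.7 10.7
y 0 slot edges x -9.7 10.7
y 3 slot edges x -9.6 10.7
y 6 slot edges x -9.6 10.6
y 9 slot edges x -9.5 10.6
y 12 slot edges x -9.5 10.6
far edge y 14.8
tip n 280 x [-5.6 -5.1  5.7  6.1] face y 10.2 zmin 0.0535
51 x [-5.2  5.3] y 9.8
55 x [-5.1  6.1] y 10.2
59 x [-5.5  5.8] y 10.2
63 x [-5.3  5.7] y 10.2
67 x [-5.2  6.2] y 10.2
71 x [-5.5  3.7] y 10.0
```

View pics/k9.png

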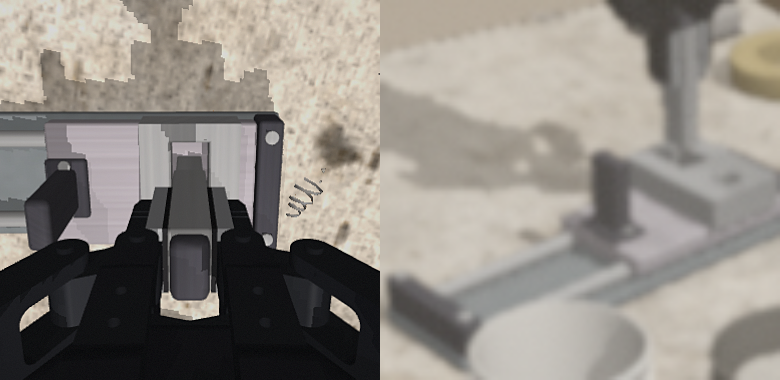

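The punch is upright, centred in the slot's outline and hanging clear. The tip is at 0.0535 over a die top of 0.0455, and the carriage is still against the stop.

```bash
python3 -c "
from h import *
s=robot.state();print(s['time_s'],abs(s['joint_velocities']).max());print(robot.hand_in())"
```

```text
13.45 0.0019096672292065013
the job is handed in; nothing more can be done
None
```

I pushed the carriage home and carried the rectangular punch over the tubs. The arm is holding it still, gripped at 60 N, over the die's rectangular hole. The job was handed in at 13.45 s.

- **Carriage:** At the far stop the push force rose from about 1 N to 16 N. The picture taken then shows no gap between the carriage plate and the stop, and the last picture shows it still there.
- **Centring:** The tip is about 0.2 mm off the hole's centre across its short side and about 0.6 mm along its long side, both measured in one wrist image. Tilt is under 0.1°. The gripper's yaw is within 0.1° of the die's; I did not measure the punch's own yaw in the grip.
- **Gap:** The camera and the arm's own position both put the tip at 53.5 mm, which is 8 mm above the die's 45.5 mm top. There was no contact force, and the joints were still.
- **Tubs and round punch:** I never touched them. The round punch was upright in the picture after the lift, and the tubs in view at the end looked undisturbed, but I did not re-measure either.
- **Disagreements:**
  - The wrist camera showed the punch about 1.4 mm off the gripper's centre while the tool was tilted, so I relied on comparing tip and hole in the same image.
  - The tilt reading varied by about 0.3° after moves until the last slow steps.
  - The depth check for the lowest point under the punch picked up the die itself in the last pictures, so I ignored it.

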